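# Clamp a linocut block in the ratchet bench clamp and hold it

## Robot

A 6-joint arm with a two-finger parallel gripper is mounted at the origin on the work surface; the furniture and walls round the work are solid. World frame = base frame: x ahead of the robot, y to its left, z up, the work surface at z = 0. Lengths are in mm, angles in rad, forces in N, time in s.
With the tool pointing down it reaches from about 350 to 925 mm from the base axis. Payload 6.4 kg.
Tool frame: the origin (TCP) lies between the finger pads; the fingertips stand 19 mm ahead of it and the grasp point (between the pads) is the TCP; z points along the fingers, y is the line along which they close (so a half turn about z gives the same grasp; the last joint's range is limited). The gripper opens to 85 mm and grips with 20 to 120 N. Pads are 22 mm wide; open, the fingers measure 114 mm over their backs; the gripper's body (76 mm by 85 mm) begins 54 mm behind the grasp point. The pads swing forward as they close: fully open they stand 13 mm farther back than shut.
Start: joints at [1.051, 0.245, 1.558, -0, 1.339, -0.174], TCP at [220.315, 611.535, 215.09] pointing down, gripper open.
Joint ranges: [-3.13, 3.13], [-1.02, 2.26], [0.13, 2.54], [-0.95, 4.09], [0.21, 2.88], [-2.74, 2.74]. Speed limits (rad/s): [2.57, 2.57, 3.14, 3.14, 3.14, 3.14].

## Interface

Orientations are given as a 3x3 rotation matrix whose columns are the frame's x, y, z axes.
In Python, from station import move_pose, movel, movej, open_gripper, gripper_close, pause, ik, get_state, grab_frame, PlanningError, finish_job gives the robot as it stands. The module is installed in compiled form; this text tells all that it offers. Calls block until the motion is done:
- move_pose(position, orientation): joint-space move of the TCP to a pose.
- movel(position, attitude=None, feed=150): straight line of the TCP; attitude=None keeps the orientation; feed is the mean speed in mm/s.
- movej(angles): joint-space move.
- open_gripper() and gripper_close(grip_force=None): open the fingers fully, or close them until they stop; grip_force is the grip in N (None keeps the last).
- pause(seconds).
- ik(position, orientation): joint angles nearest the present ones, or None.
- get_state(): the state.
- grab_frame(name): name is "scene" or "side" or "wrist"; returns a dict with "frame" (384x512x3 uint8, red, green, blue), "range_z" (384x512 float32, mm along the optical axis (not along the pixel's ray), 0 where there is no reading), "vertical_fov" (degrees; the focal length in pixels is half the picture's height over the tangent of half this angle, whatever the lens; pixels are square), "cx", "cy" (the principal point, pixels), "origin" and "rotation" of the camera in the world; the wrist camera has in their place "tool_from_camera" (4x4, takes a point from camera to tool coordinates, whose origin is the TCP and whose axes are the flange's). Camera axes: x right, y down, z forward; pixel columns grow to the right and rows downward; lengths in mm; the calibration is good to about 2 mm. A picture is of the moment at which its call begins: read the wrist's pose just before it.
A pose or a line that the arm cannot do raises PlanningError and nothing moves.
- finish_job(): hands the job in; it is judged then, once.
The state is a dict: "time_s": time; "joints": joint angles; "joint_vel": joint speeds; "effort": joint torques, N m; "eef_pos": TCP position; "eef_rot": TCP orientation; "force": force on the tool from outside, world axes, zero at the start; "torque": the same for the moment, N m; "gripper_width": finger opening in mm; "grasp_force": force on a finger pad.
Only numpy, scipy, OpenCV 4.12 (cv2) and the standard library are available. Lean on these libraries where they do the work, as an engineer would, in place of code of your own. Each camera call takes 0.05 s, during which the arm holds its last target. There are 200 camera calls.

## Task

Slide the blue-faced printing block along the clamp's wooden bed until it sits home against the grey fixed stop and let go of it, then pump the clamp's two upright orange grips (squeeze, let open, squeeze again) until the moving jaw meets the block and its sprung pressure plate is pushed back by about 8 mm: a firm hold for carving, but never anywhere near pushed right in, which would crush the block. Move the jaw only by pumping the grips, leave the other things on the table alone, and finish while still holding the grips squeezed like that.

Things in the scene. Friction and masses are not known exactly. Their poses are not given: they have to be found in the camera images.
- clamp: fixed bench clamp: wood base 320 x 84 x 12 mm, black housing with two orange grips at one end, grey stop at the other. Origin on the table; x runs along the clamp from grips to stop, the way the jaw advances; z up. Bed top z = 12 mm, base from x = -175 to 145 mm. Stop face at x = 115 mm, top z = 58 mm. Housing x = -164 to -66 mm, top z = 65 mm. The jaw's bar sticks out behind it at z = 29 mm, to x = -232 mm
- print_block: loose printing block of wood with a blue carved face on top: 60 mm along its x, 46 mm along y, 38 mm high, about 120 g. Origin: centre of its underside. It stands on the bed between pressure plate and stop, its x roughly along the clamp's x; home against the stop its origin is at clamp x = 85 mm.
- rear_grip: orange upright grip farther from the jaw, moves along the clamp's x. Its origin coincides with the clamp's origin when the grips are open (the grip itself is at clamp x = -145 to -133 mm when open); 12 mm thick, 26 mm wide, from z = 62 to 130 mm; ribbed outer face.
- front_grip: orange upright grip nearer the jaw, the mirror image of the rear one: at clamp x = -97 to -85 mm when open; origin as for the rear grip.
- grips_mid (a point): point midway between the two grips (fixed on the clamp, clamp x = -115 mm), 105 mm above the table: the height to pinch them. Pinch along the clamp's x.
- squeeze (a joint): travel of each grip: 0 open (60 mm over both outer faces) to 0.012 m shut (36 mm). Geared together, they move oppositely by equal amounts; a spring reopens them (1.5 to 3 N pinch). Closing drives the jaw forward by as much as the width over them shrinks (a one-way clutch; 1 or 2 mm may be lost). Opening leaves the jaw, but if it presses on something it can give back as far as the grips open
- jaw (a joint): how far the jaw has advanced along the clamp's x, 0 to 0.105 m. The front face of the free pressure plate is at clamp x = -0.020 m + this value; it meets a seated block at about 0.075. The jaw has 2 N of sliding friction; a pinch of 15 N on the grips is enough for the whole job.
- pad (a joint): how far the sprung pressure plate is pushed back into the jaw: 0 free, 0.018 m fully in. The spring takes 0.6 N per mm. The gap between plate and orange jaw head shows it: 18 mm when free.
- pressure_plate: black-faced metal plate 9 x 52 x 36 mm, carried on two brass stems in front of the orange jaw head (56 mm wide, 14 to 58 mm above the table); it is what presses the block. Its origin coincides with the clamp's origin when jaw and pad are at 0.
- jaw_head: orange head of the moving jaw, carried by the steel bar; origin coincides with the clamp's origin when the jaw is at 0.
- pink_bottle: pink bottle with a black cap, 68 x 68 x 176 mm, loose bystander; origin under its centre.
- drink_can: orange drink can, 53 x 53 x 134 mm, loose bystander; origin under its centre.
- torch: green hand torch on a gas can, 47 x 110 x 165 mm, loose bystander; origin under its centre.
- cup_white: white cup, 90 mm wide, 118 mm high, loose bystander; origin under its centre.

How it is judged:
By the outcome, as a careful person would: the job done as asked, in the order asked, and still so for the second after the job is handed in, while the arm keeps its last pose, push and grip.
It also fails if it takes over 48 s, if anything falls off the work surface, if the arm or the gripper's body presses on something with over 40 N, if the wrist force passes 120 N, or if a joint passes its speed limit or range.

## Working session

There is one attempt and no reset: what is moved stays moved. The work goes in short steps, each a Python script; the robot and the scene stay as the last script left them, time stands still between calls to the robot, and variables do not carry over. Pictures are saved under pics/ and viewed, at most 10 in all, crops included, and the job is handed in when it is done.

```bash
mkdir -p pics
cat > h.py <<'E'
import numpy as np, cv2
from station import *
def cloud(g):
    d=g["range_z"]; f=d.shape[0]/2/np.tan(np.radians(g["vertical_fov"])/2)
    v,u=np.mgrid[:d.shape[0],:d.shape[1]]
    p=np.stack([(u-g["cx"])/f*d,(v-g["cy"])/f*d,d],-1)
    if "origin" in g: R,o=np.array(g["rotation"]),np.array(g["origin"])
    else:
        T=np.array(g["tool_from_camera"]); s=g["st"]; E=np.array(s["eef_rot"])
        R=E@T[:3,:3]; o=E@T[:3,3]+np.array(s["eef_pos"])
    w=p@R.T+o; w[d==0]=np.nan
    return w
def grab(n):
    s=get_state(); g=grab_frame(n); g["st"]=s; return g
def save(g,name): cv2.imwrite("pics/"+name,g["frame"][:,:,::-1])
def hsv(g): return cv2.cvtColor(g["frame"],cv2.COLOR_RGB2HSV)
E
python3 - <<'E'
from h import *
for n in("scene","side"):
    g=grab(n); save(g,n+"0.png"); np.save(n+"0.npy",cloud(g)); np.save(n+"0h.npy",hsv(g)); print(n,g["origin"],g["vertical_fov"])
print(get_state())
a,b=cv2.imread("pics/scene0.png"),cv2.imread("pics/side0.png")
E
```

```text
scene [-601.75464562 1340.81323853 1180.68581976] 44.066287147926886
side [-123.84595903 -948.8601533   882.91933373] 51.64060494114845
{'time_s': 0.1, 'joints': array([ 1.05088181e+00,  2.45716990e-01,  1.55892274e+00,  4.66845786e-06,
        1.33872275e+00, -1.74113282e-01]), 'joint_vel': array([ 0.0013642 , -0.00051066, -0.00410747,  0.00069079, -0.00057174,
       -0.00051653]), 'effort': array([ 4.85656310e-04, -4.30675650e+01, -3.27127433e+01, -2.34497084e-04,
        2.83309484e-03,  1.10874842e-05]), 'eef_pos': array([220.04364122, 611.04071736, 214.09151217]), 'eef_rot': array([[-9.40803672e-01,  3.38950837e-01, -8.83202370e-04],
       [ 3.38951845e-01,  9.40802474e-01, -1.53370578e-03],
       [ 3.11068117e-04, -1.74227910e-03, -9.99998434e-01]]), 'force': array([-0.77085967,  0.6721445 ,  0.22062487]), 'torque': array([ 0.01484996,  0.00322058, -0.0155662 ]), 'grasp_force': 0.0, 'gripper_width': 85.55421118837128}
```

View pics/scene0.png

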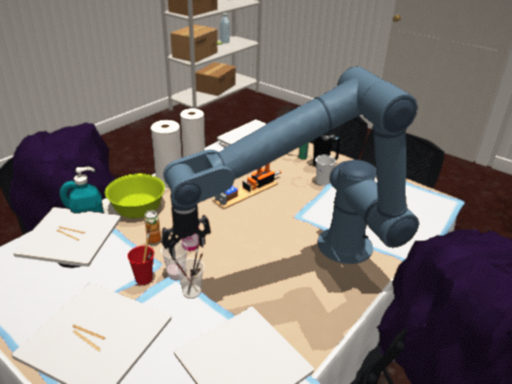

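View pics/side0.png

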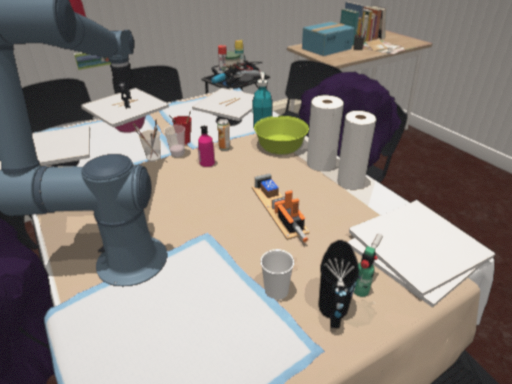

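The side view shows the clamp: blue block at about (268,187), stop at about (262,180), grips at about (285,205) and bar end at about (306,240). The bottle, cup and other things stand well clear of it. Next I'll convert these pixels to positions.

Run:
```python
from h import *
for n,(x0,x1,y0,y1) in dict(side=(240,325,165,255),scene=(205,290,155,210)).items():
    w=np.load(n+"0.npy"); h=np.load(n+"0h.npy").astype(int)
    roi=np.zeros(h.shape[:2],bool); roi[y0:y1,x0:x1]=1
    for c,m in dict(blue=(h[...,0]>105)&(h[...,0]<130)&(h[...,1]>120)&(h[...,2]>60),orange=(h[...,0]<14)&(h[...,1]>190)&(h[...,2]>120)).items():
        p=w[m&roi&np.isfinite(w[...,2])]
        print(n,c,len(p),np.median(p,0).round(),p.min(0).round(),p.max(0).round())
        if c=="orange":
            q=p[p[:,2]>75]; print(" grips",len(q),q.mean(0).round(),q.min(0).round(),q.max(0).round())
    # base: pixels z 6..18
    p=w[roi&(w[...,2]>7)&(w[...,2]<17)]
    r=cv2.minAreaRect(p[:,:2].astype(np.float32)); print(" base",len(p),r)
    p=w[roi&(w[...,2]>15)]; print(" up",cv2.minAreaRect(p[:,:2].astype(np.float32)))
```

```text
side blue 75 [539.  61.  48.] [520.  29.  37.] [569. 104.  51.]
  return _methods._mean(a, axis=axis, dtype=dtype,
  ret = um.true_divide(
Traceback (most recent call last):
ValueError: zero-size array to reduction operation minimum which has no identity
```

```bash
python3 - <<'E' 2>&1 | grep -v Warn
from h import *
for n,(x0,x1,y0,y1) in dict(side=(240,325,165,255),scene=(205,290,155,210)).items():
    w=np.load(n+"0.npy"); h=np.load(n+"0h.npy").astype(int)
    roi=np.zeros(h.shape[:2],bool); roi[y0:y1,x0:x1]=1
    m=((h[...,0]<14)|(h[...,0]>172))&(h[...,1]>150)&(h[...,2]>90)&roi
    p=w[m&np.isfinite(w[...,2])]
    print(n,"orange",len(p))
    if len(p): print(p[::max(1,len(p)//12)].round())
    p=w[roi&(w[...,2]>5)&(w[...,2]<150)]; print(" clamp",len(p),cv2.minAreaRect(p[:,:2].astype(np.float32)))
g=grab("wrist"); print(g["tool_from_camera"],g["vertical_fov"])
E
```

```text
side orange 413
[[ 516. -101.  126.]
 [ 507. -114.  113.]
 [ 526.  -62.   56.]
 [ 502. -159.  124.]
 [ 523.  -66.   47.]
 [ 491.  -58.   46.]
 [ 490. -150.  103.]
 [ 490. -156.   99.]
 [ 498. -156.   88.]
 [ 510. -158.   76.]
 [ 506. -158.   69.]
 [ 482. -153.   63.]
 [ 488. -234.   31.]]
 clamp 1978 ((545.8587646484375, -76.57733154296875), (642.0927734375, 288.31463623046875), 55.93148422241211)
scene orange 209
[[ 498. -145.  106.]
 [ 496. -144.   86.]
 [ 506. -151.   68.]
 [ 521. -104.   73.]
 [ 494. -135.   64.]
 [ 506. -122.   60.]
 [ 505. -120.   56.]
 [ 538.  -61.   60.]
 [ 500.  -78.   62.]
 [ 484.  -86.   60.]
 [ 527.  -55.   40.]
 [ 502.  -53.   41.]
 [ 496.  -61.   18.]]
 clamp 1378 ((567.369384765625, -118.969970703125), (354.2932434082031, 506.822998046875), 35.64449691772461)
[[-1.11352868e-04 -9.62578870e-01 -2.71001672e-01  6.91432379e+01]
 [ 9.99998606e-01  3.44301902e-04 -1.63382921e-03  3.04369808e-01]
 [ 1.66599587e-03 -2.71001476e-01  9.62577490e-01 -1.58693630e+02]
 [ 0.00000000e+00  0.00000000e+00  0.00000000e+00  1.00000000e+00]] 61.51248177235714
```

```bash
cat >> h.py <<'E'
def Rd(ang):
    """tool pointing down with its y axis at angle ang in the world plane"""
    y=np.array([np.cos(ang),np.sin(ang),0]); z=np.array([0,0,-1.]); return np.column_stack([np.cross(y,z),y,z])
E
python3 - <<'E'
from h import *
move_pose([530,0,330],Rd(np.radians(78)))
g=grab("wrist"); save(g,"w1.png"); np.save("w1.npy",cloud(g)); np.save("w1h.npy",hsv(g)); s=g["st"]; print(s["eef_pos"],s["time_s"],s["joints"])
E
```

```text
[529.981455     0.64588203 329.82509158] 2.6167 [-2.12953931e-01 -1.13387880e-01  1.72681194e+00  1.54814622e-04
  1.52850424e+00 -1.57537844e+00]
```

View pics/w1.png

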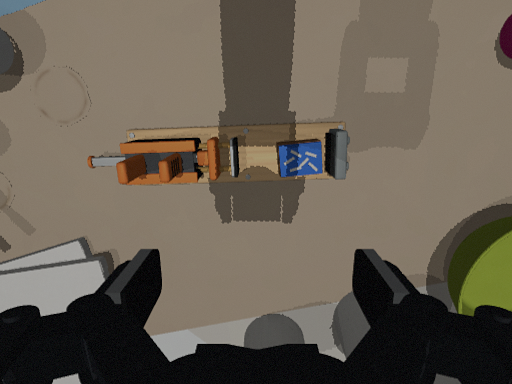

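The wrist view shows the clamp nearly horizontal: grips at about (125,170) and (170,168), jaw head (213,158), plate (234,157), block (301,158) with a small gap to the stop at (338,154). Next I'll fit the pose.

```bash
python3 - <<'E' 2>&1 | grep -v Warn
from h import *
w=np.load("w1.npy"); h=np.load("w1h.npy").astype(int)
roi=np.zeros(h.shape[:2],bool); roi[115:195,80:360]=1
def rect(m):
    r=cv2.minAreaRect(w[m][:,:2].astype(np.float32)); return r
def clean(m): return cv2.morphologyEx(m.astype(np.uint8),cv2.MORPH_OPEN,np.ones((3,3)))>0
z=w[...,2]
base=clean(roi&(z>8)&(z<17)); print("base",rect(base),np.median(z[base]))
blue=clean(roi&(h[...,0]>105)&(h[...,0]<130)&(h[...,1]>120)&(z>40)); print("blue",rect(blue),np.median(z[blue]))
# clamp axis from base long edges
r=rect(base); b=cv2.boxPoints(r); e=max([b[1]-b[0],b[2]-b[1]],key=np.linalg.norm); d=e/np.linalg.norm(e); d*=np.sign(d[1]); n=np.array([-d[1],d[0]])
print("dir",d,np.degrees(np.arctan2(d[1],d[0])))
def ext(m,name):
    p=w[m][:,:2]; print(name,m.sum(),"along",np.percentile(p@d,[1,50,99]).round(1),"across",np.percentile(p@n,[1,50,99]).round(1),"z",np.percentile(z[m],[2,50,98]).round(1))
ext(base,"base"); ext(blue,"blue")
ora=roi&((h[...,0]<14)|(h[...,0]>172))&(h[...,1]>150)
ext(clean(ora&(z>120)),"grip tops")
uu=np.mgrid[:384,:512][1]
ext(ora&(z>120)&(uu<150),"rear top");ext(ora&(z>120)&(uu>150),"front top")
ext(ora&(uu>204)&(uu<222)&(z>50)&(z<64),"head top")
ext(roi&(uu>318)&(z>50)&(z<64),"stop top")
ext(roi&(uu>225)&(uu<245)&(z>38)&(z<64),"plate top")
E
```

```text
base ((523.0250854492188, -29.66448974609375), (317.6927795410156, 84.00861358642578), 80.14751434326172) 11.87299958123748
blue ((542.670166015625, 58.6182975769043), (57.62572479248047, 42.87639617919922), 83.57783508300781) 49.757253592144934
dir [0.17111212 0.9852516 ] 80.147514
base 5291 along [-90.9  86.8 208.8] across [-561.4 -498.6 -478.8] z [ 9.6 11.9 13.9]
blue 1033 along [121.9 150.2 179.1] across [-545.6 -522.8 -503. ] z [47.9 49.8 51.4]
grip tops 449 along [-66.6 -56.4  -8.7] across [-532.3 -520.3 -507.7] z [121.2 129.  131. ]
rear top 236 along [-66.9 -59.7 -56.4] across [-532.1 -519.9 -507.7] z [120.7 128.9 130.9]
front top 231 along [-20.  -12.7  -8.6] across [-532.3 -520.3 -507.7] z [121. 129. 131.]
head top 336 along [25.  31.1 36.6] across [-546.2 -519.9 -493.4] z [52.3 57.2 59.3]
stop top 701 along [176.  201.6 211.6] across [-552.1 -519.5 -488.2] z [50.2 57.2 59.3]
plate top 267 along [54.9 59.6 63.5] across [-546.  -519.4 -494.6] z [40.9 49.8 51.9]
```

```bash
cat >> h.py <<'E'
A=np.radians(80.15); d=np.array([np.cos(A),np.sin(A)]); n=np.array([-d[1],d[0]])
O_al,O_ac=77.3,-520.0
def P(x,y,z):
    q=(O_al+x)*d+(O_ac+y)*n; return [q[0],q[1],z]
E
python3 - <<'E'
from h import *
R=Rd(A-np.pi/2)
move_pose(P(73.3,-4,120),R); movel(P(73.3,-4,40),feed=120)
gripper_close(20); s=get_state(); print(s["gripper_width"],s["grasp_force"],s["force"],s["time_s"])
f0=s["force"][:2]@d
movel(P(81.5,0,40),feed=60)
s=get_state(); print(s["force"][:2]@d-f0)
for x in np.arange(82.5,92,1.):
    movel(P(x,0,40),feed=40); s=get_state(); f=s["force"][:2]@d-f0
    print(x,round(f,1),(np.array(s["eef_pos"])[:2]@d-O_al).round(1),s["gripper_width"].round(1),s["time_s"].round(1))
    if f<-8: break
E
```

```text
-0.0978748111102573 0.0 [-0.53567328  0.24588777  0.56602083] 5.7083
-0.040553143454439236Traceback (most recent call last):
  File "<stdin>", line 10, in <module>
AttributeError: 'float' object has no attribute 'round'
```

Run:
```python
from h import *
s=get_state(); print(s["eef_pos"],s["eef_rot"].round(2),s["gripper_width"],P(81.5,0,40))
g=grab("wrist"); save(g,"w2.png")
g=grab("side"); cv2.imwrite("pics/s2.png",cv2.resize(g["frame"][140:270,220:350,::-1],None,fx=4,fy=4))
```

```text
[539.74301519  68.48812743  40.03438629] [[ 0.17  0.99  0.  ]
 [ 0.99 -0.17 -0.  ]
 [-0.    0.   -1.  ]] 0.07328264371557801 [np.float64(539.5004886284622), np.float64(67.50305748372057), 40]
```

View pics/w2.png

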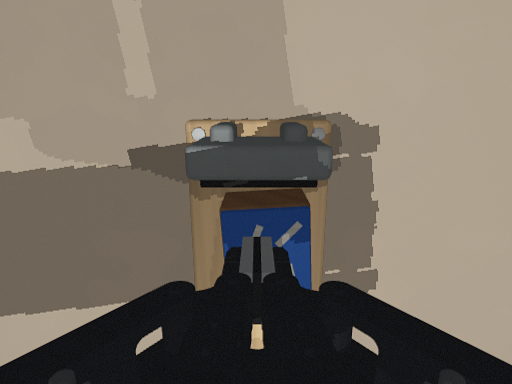

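View pics/s2.png

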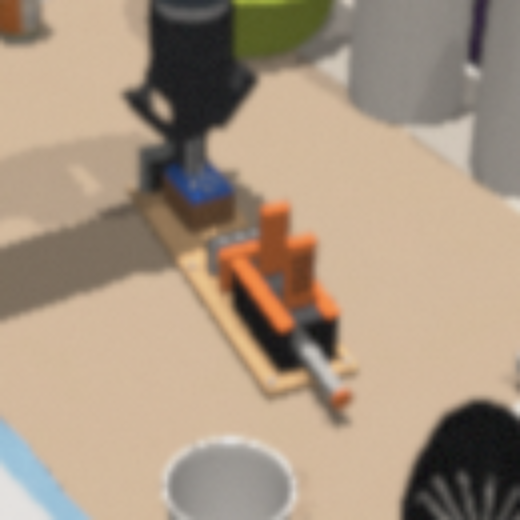

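The fingers closed on nothing. Both views show the tips at the block's blue top (wrist image tip about (257,240)), not beside it. I'll check their depth.

Run:
```python
from h import *
g=grab("wrist"); w=cloud(g)
T=np.array(g["tool_from_camera"]);print(g["vertical_fov"],g["cx"],g["cy"],T.round(3).tolist())
for v in (200,215,225,232,238,242,250,258,266,275,285): print(v,[ (w[v,u].round(0).tolist(),g["range_z"][v,u].round()) for u in (250,266)], w[v,300].round())
g=grab("side"); w=cloud(g); h=hsv(g)
# dark/grey finger pixels over block
for v in range(172,188,2): print(v,[w[v,u].round().tolist() for u in (264,267,270)])
```

```text
61.51248177235714 256.62769894774965 197.15567938849173 [[-0.0, -0.962, -0.274, 69.364], [1.0, 0.0, -0.002, -0.041], [0.002, -0.274, 0.962, -158.693], [0.0, 0.0, 0.0, 1.0]]
200 [([539.0, 90.0, 33.0], np.float32(172.0)), ([548.0, 89.0, 35.0], np.float32(170.0))] [565.  87.  39.]
215 [([539.0, 87.0, 51.0], np.float32(157.0)), ([547.0, 85.0, 50.0], np.float32(157.0))] [563.  83.  51.]
225 [([538.0, 82.0, 50.0], np.float32(158.0)), ([546.0, 81.0, 51.0], np.float32(157.0))] [563.  77.  50.]
232 [([538.0, 78.0, 49.0], np.float32(160.0)), ([546.0, 77.0, 50.0], np.float32(159.0))] [562.  74.  50.]
238 [([538.0, 80.0, 62.0], np.float32(148.0)), ([546.0, 79.0, 62.0], np.float32(147.0))] [562.  70.  49.]
242 [([538.0, 79.0, 66.0], np.float32(144.0)), ([545.0, 79.0, 66.0], np.float32(143.0))] [561.  69.  51.]
250 [([539.0, 80.0, 75.0], np.float32(135.0)), ([545.0, 79.0, 75.0], np.float32(135.0))] [561.  64.  50.]
258 [([539.0, 80.0, 83.0], np.float32(127.0)), ([545.0, 78.0, 81.0], np.float32(130.0))] [560.  60.  51.]
266 [([539.0, 80.0, 88.0], np.float32(122.0)), ([545.0, 79.0, 89.0], np.float32(121.0))] [560.  55.  50.]
275 [([539.0, 79.0, 94.0], np.float32(117.0)), ([545.0, 80.0, 97.0], np.float32(113.0))] [559.  51.  51.]
285 [([539.0, 81.0, 104.0], np.float32(107.0)), ([545.0, 80.0, 104.0], np.float32(107.0))] [558.  45.  50.]
172 [[526.0, 68.0, 105.0], [534.0, 60.0, 106.0], [541.0, 51.0, 109.0]]
174 [[524.0, 63.0, 100.0], [531.0, 55.0, 102.0], [543.0, 53.0, 99.0]]
176 [[533.0, 77.0, 80.0], [532.0, 57.0, 92.0], [545.0, 56.0, 88.0]]
178 [[526.0, 67.0, 79.0], [532.0, 56.0, 84.0], [545.0, 56.0, 79.0]]
180 [[531.0, 74.0, 65.0], [535.0, 61.0, 71.0], [544.0, 54.0, 72.0]]
182 [[536.0, 83.0, 49.0], [534.0, 58.0, 64.0], [543.0, 52.0, 64.0]]
184 [[529.0, 72.0, 49.0], [538.0, 65.0, 50.0], [546.0, 57.0, 51.0]]
186 [[523.0, 63.0, 47.0], [532.0, 56.0, 48.0], [540.0, 47.0, 50.0]]
```

Both cameras put the shut tips at z of about 60 with the reported TCP at 40. The real fingers therefore end about 39 mm short of what the reported TCP implies, and the block hasn't been touched. I'll command z 39 mm lower and watch the force on the way down.

```bash
cat >> h.py <<'E'
DZ=-39.0  # measured: true grasp point is 39 mm above the reported TCP
def G(x,y,z): return P(x,y,z+DZ)
E
python3 - <<'E'
from h import *
movel(G(73.3,-4,110),feed=150); open_gripper()
for z in (60,50,45,40):
    movel(G(73.3,-4,z),feed=100); s=get_state(); print(z,s["force"].round(1))
    if abs(s["force"][2])>6: break
gripper_close(20); s=get_state(); print(s["gripper_width"],s["grasp_force"],s["force"].round(1),s["time_s"])
f0=s["force"][:2]@d
if s["gripper_width"]>30:
  movel(G(80,0,40),feed=60)
  for x in np.arange(81,93,1.):
    movel(G(x,0,40),feed=40); s=get_state(); f=s["force"][:2]@d-f0
    print(x,round(float(f),1),round(float(np.array(s["eef_pos"])[:2]@d-O_al),1),round(float(s["gripper_width"]),1),s["time_s"])
    if f<-8: break
E
```

```text
60 [ 0.9  0.3 -0.1]
50 [ 0.6 -0.2  1.2]
45 [0.5 0.3 0.5]
40 [-0.6 -0.3  0.1]
46.208097357485585 20.672416585939573 [ 0.4 -0.3  2. ] 9.4583
81.0 -0.2 81.0 46.0 9.9917
82.0 -1.4 81.7 46.1 10.2417
83.0 -2.6 82.6 46.2 10.4917
84.0 -6.8 82.9 46.3 10.7417
85.0 -8.7 83.4 45.4 10.9917
```

Run:
```python
from h import *
open_gripper(); movel(G(83.4,0,190),feed=200)
g=grab("wrist"); save(g,"w3.png"); w=cloud(g); h=hsv(g).astype(int); z=w[...,2]
x=w[...,:2]@d-O_al; y=w[...,:2]@n-O_ac
m=(h[...,0]>105)&(h[...,0]<130)&(h[...,1]>120)&(z>42)&(z<56)
m=cv2.morphologyEx(m.astype(np.uint8),cv2.MORPH_OPEN,np.ones((3,3)))>0
pts=np.c_[x[m],y[m]].astype(np.float32); print(cv2.minAreaRect(pts),np.percentile(pts,[1,99],0))
s=(z>54)&(z<62)&(abs(y)<30)&(x>100)&(x<150); print("stop",np.percentile(x[s],[1,99]),np.percentile(y[s],[1,99])); print(get_state()["time_s"])
```

```text
((83.88368225097656, 0.5181770324707031), (57.40359115600586, 43.359527587890625), 1.075348973274231) [[ 56.13465107 -20.95415705]
 [112.32749542  21.78991837]]
stop [118.97895981 134.45771254] [-29.29265694  29.32481451]
12.4167
```

View pics/w3.png

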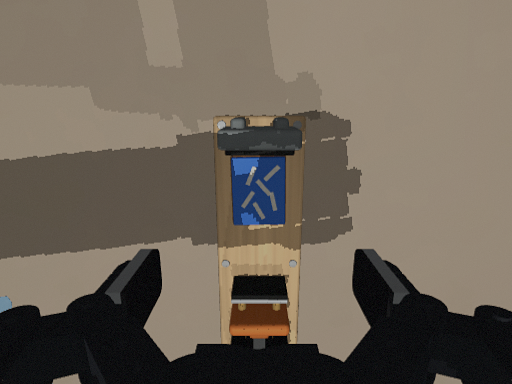

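The block is seated against the stop: square, centred, origin at clamp x of about 84–85. The plate is at about (260,290). The gripper can only close fully, so I'll do two full strokes, measure the gap, then make one partial stroke. That should let a last full stroke end at 8 mm.

```bash
cat >> h.py <<'E'
def look():
    g=grab("wrist"); w=cloud(g); h=hsv(g).astype(int); z=w[...,2]
    x=w[...,:2]@d-O_al; y=w[...,:2]@n-O_ac
    q=lambda m:(np.percentile(x[m],[2,98]).round(1),int(m.sum()))
    blue=(h[...,0]>105)&(h[...,0]<130)&(h[...,1]>120)&(z>42)&(z<56)&(abs(y)<30)
    ora=((h[...,0]<14)|(h[...,0]>172))&(h[...,1]>150)
    head=ora&(z>53)&(z<62)&(abs(y)<26)&(x>-62)&(x<100)
    hx=np.percentile(x[head],98)
    plate=(h[...,2]<200)&(~ora)&(z>44)&(z<54)&(abs(y)<22)&(x>hx+4)&(x<hx+35)&(~blue)
    tops=ora&(z>125)&(abs(y)<14)
    print("blue",q(blue),"head",q(head),"plate",q(plate),"rear",q(tops&(x<-115)),"front",q(tops&(x>-115))); return g
E
python3 - <<'E'
from h import *
R=Rd(A)
move_pose(G(-115,0,190),R); movel(G(-115,0,105),feed=120)
s=get_state(); print(s["force"].round(1),s["time_s"])
for i in range(2):
    gripper_close(20); pause(0.1); s=get_state(); print(s["gripper_width"],s["grasp_force"],s["force"].round(1),s["time_s"])
    open_gripper(); s=get_state(); print(s["gripper_width"],s["force"].round(1))
movel(G(-115,0,170),feed=200); movel(G(-15,0,240),feed=250)
g=look(); save(g,"w4.png"); print(get_state()["time_s"])
E
```

```text
[-0.3  0.5  1.1] 14.975
35.311527023337845 21.718625128269196 [-1.5 -1.6  8.4] 15.5833
85.04282123787061 [-0.2  0.5  0.3]
35.074023799948215 21.789085865020752 [-3.  -2.8  7. ] 16.7417
85.50192771796517 [ 0.2  0.2 -0.4]
blue (array([ 54.4, 113. ]), 2209) head (array([ 4.9, 16.1]), 637) plate (array([34.6, 43.3]), 420) rear (array([-144. , -133.8]), 468) front (array([-96.6, -57.5]), 478)
18.4583
```

View pics/w4.png

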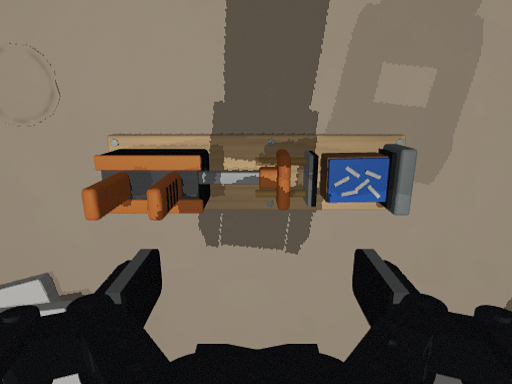

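Plate front is at about (317,180) and the block edge at about (326,178). The gap is about 10 mm, because the jaw coasted on the fast strokes. Another full 24 mm fast stroke would push the pad in too far. I'll make the last squeeze slow: rear finger pushes the rear grip (both are geared), arm-controlled, watching force and jaw head.

Run:
```python
from h import *
movel(G(-108,0,170),feed=250); movel(G(-108,0,96),feed=150)
s=get_state(); f0=s["force"][:2]@d; print(s["force"].round(1),s["time_s"],s["gripper_width"])
for x in [-103,-101,-99,-97.5,-96.5]:
    movel(G(x,0,96),feed=30); pause(.1); s=get_state()
    print(x,"tcp",round(float(s["eef_pos"][:2]@d-O_al),2),"f",round(float(s["force"][:2]@d-f0),1),s["force"].round(1),"w",round(float(s["gripper_width"]),1),"t",round(s["time_s"],1))
    try: g=look()
    except Exception as e: print("look",e)
save(g,"w5.png")
```

```text
[-0.6 -0.2  0.2] 19.7167 85.45323344960886
-103 tcp -103.2 f -0.8 [-0.5 -1.1  0.7] w 85.2 t 20.1
blue (array([-161.2,  -68.3]), 16) head (array([ 4.9, 15.6]), 2189) plate (array([34.5, 41.1]), 937) rear (array([-144.1, -133.7]), 1515) front (array([-97.5, -86.3]), 1907)
-101 tcp -101.93 f -5.1 [-1.2 -5.3  1.3] w 85.3 t 20.5
blue (array([-155.1,  -68.2]), 14) head (array([ 7.3, 18.1]), 2203) plate (array([37. , 42.6]), 721) rear (array([-142.7, -132.3]), 1456) front (array([-98.6, -87.6]), 1901)
-99 tcp -100.17 f -6.6 [-1.4 -6.9  1.7] w 85.4 t 20.9
blue (array([-160.8,  -68.3]), 11) head (array([10.8, 21.5]), 2193) plate (array([40.3, 44.4]), 515) rear (array([-140.8, -130.5]), 1451) front (array([-100.4,  -89.2]), 1913)
-97.5 tcp -98.83 f -6.1 [-1.6 -6.3  1.6] w 85.6 t 21.3
blue (array([-155.1,  -81.8]), 13) head (array([13.3, 24.1]), 2228) plate (array([42.7, 45.5]), 368) rear (array([-139.5, -129.2]), 1450) front (array([-101.5,  -90.6]), 1937)
-96.5 tcp -98.0 f -7.7 [-1.3 -8.   1.8] w 85.3 t 21.7
blue (array([-161.2,  -68.2]), 20) head (array([14.9, 25.6]), 2222) plate (array([43.5, 46.6]), 370) rear (array([-138.8, -128.4]), 1448) front (array([-102.3,  -91.4]), 1948)
```

View pics/w5.png

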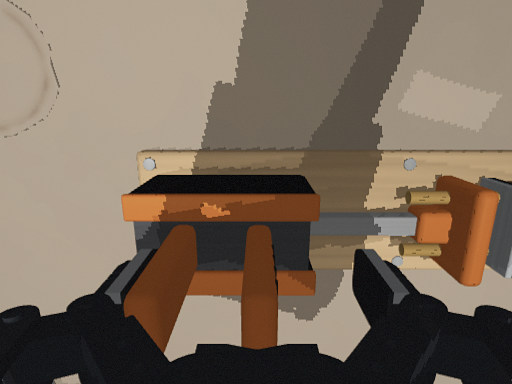

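This works in a controlled way. The jaw follows at 2x the grip travel, with the head edge at about (488,230) and the plate at (497,200), still free. I'll continue until the head-to-plate gap has shrunk by about 8 mm.

```bash
cat >> h.py <<'E'
def gap(n=2):
    r=[]
    for _ in range(n):
        g=grab("wrist"); w=cloud(g); h=hsv(g).astype(int); z=w[...,2]
        x=w[...,:2]@d-O_al; y=w[...,:2]@n_-O_ac
        ora=((h[...,0]<14)|(h[...,0]>172))&(h[...,1]>150)
        hx=np.percentile(x[ora&(z>53)&(z<62)&(abs(y)<26)&(x>-20)&(x<100)],98)
        m=(~ora)&(z>44)&(z<54)&(abs(y)<22)&(x>hx+4)&(x<hx+35)
        r.append((hx,np.percentile(x[m],2),np.percentile(x[ora&(z>125)&(abs(y)<14)&(x<-115)],2)))
    return np.mean(r,0),g
n_=n
E
python3 - <<'E'
from h import *
f0=-.3; pr=None
for x in np.arange(-95.5,-86,1.):
    movel(G(x,0,96),feed=30); pause(.1); s=get_state(); v,g=gap()
    f=float(s["force"][:2]@d-f0)
    print(x,"tcp",round(float(s["eef_pos"][:2]@d-O_al),2),"f",round(f,1),"head,plate,rear",v.round(1),"pad",round(18.9-(v[1]-v[0]),1),"t",round(s["time_s"],1))
    if 18.9-(v[1]-v[0])>6.5 or v[0]>34.2 or v[2]>-134.6 or f<-26: break
save(g,"w6.png")
E
```

```text
-95.5 tcp -97.31 f -8.2 head,plate,rear [  26.8   43.6 -138.2] pad 2.0 t 22.1
-94.5 tcp -96.56 f -10.7 head,plate,rear [  28.2   44.4 -137.3] pad 2.7 t 22.6
-93.5 tcp -95.82 f -11.7 head,plate,rear [  29.3   44.4 -136.6] pad 3.9 t 23.0
-92.5 tcp -95.15 f -12.5 head,plate,rear [  30.5   44.4 -135.9] pad 5.0 t 23.5
-91.5 tcp -94.44 f -14.1 head,plate,rear [  31.6   44.4 -135.2] pad 6.2 t 23.9
-90.5 tcp -93.77 f -15.5 head,plate,rear [  32.8   44.5 -134.5] pad 7.2 t 24.4
```

Run:
```python
from h import *
movel(G(-89.8,0,96),feed=30); pause(.6)
s=get_state(); v,g=gap(); print(v.round(1),18.9-(v[1]-v[0]),s["force"].round(1),s["joint_vel"].round(3),s["time_s"]); save(g,"w7.png")
```

```text
[  33.5   44.4 -134. ] 7.963005242377228 [ -3.8 -17.   -1.3] [ 0.     0.     0.001 -0.    -0.    -0.001] 25.3333
```

View pics/w7.png

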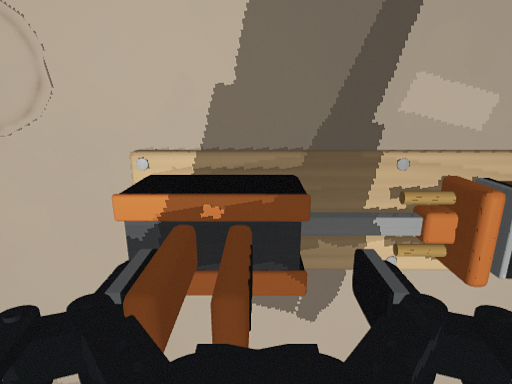

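The picture shows the head edge at about (495,235) close behind the plate at (505,230), the gap shrunk by 8 mm, and the grips held squeezed and steady. Handing in.

```bash
python3 -c "
from station import *
print(finish_job())"
```

```text
the job is handed in; nothing more can be done
None
```

I handed the job in at about 25 s with the block seated against the stop, the jaw pumped onto it and the pressure plate measured 8.0 mm back; the final squeeze is held by one finger on the rear grip (both grips are geared together) rather than a two-finger pinch, because the gripper can only close fully and that would have pushed the plate to about 12–14 mm.

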